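# Load the spring trolley and draw it to the mark

### The job

Set up the oscillation experiment: with the carriage at its home position, stand exactly three of the four brass weights upright in the tray of the spring carriage and leave the fourth standing on the worktop. Then take the carriage by its upright post, draw it out against the spring until its pointer is in line with the fin of the index rider, and finish still holding it there by the post, ready for release: do not let go. Leave the other things on the worktop where they are.

Things in the scene. Friction and masses are not known exactly. Their poses are not given: they have to be found in the camera images.
- rig_base: Spring trolley rig, fixed: grey base plate 410 x 135 x 10 mm with two guide rods, a dark spring barrel (top 38 mm above the worktop) at its rear end, a scale strip along one side. Origin: on the worktop, under the middle of the rods. x axis: along the rods in the direction of pull, away from the barrel (to the robot's left, within 20 degrees); y to the scale side, towards the robot; z up.
- carriage (a joint): How far the carriage (190 x 84 mm deck with tray, pointer and pull post) is drawn out along rig_base's x, in m: 0 is home, where it starts against a stop; at most 0.11. The spring pulls it home with 3 N at home plus 0.6 N per 10 mm; let go, it runs back. Friction 0.3 N, damping 6 N per m/s.
- tray_in (a point): Centre of the inner floor of the grey open tray on the carriage, 44 mm above the worktop. Axes as rig_base. Inside the tray measures 114 mm along x and 62 mm along y; walls 4 mm thick rise 14 mm above this floor. Moves with the carriage.
- pull_post: The handle: upright round steel post on the carriage deck, 104 mm ahead (rig_base x) of the tray's centre, 43 mm ahead of its outer wall. Origin: centre of its foot, 40 mm above the worktop, z up. A 24 mm foot flange up to 4 mm above the origin, then 14 mm in diameter up to 48 mm, then a black cap 20 mm in diameter up to 56 mm. It can swivel about its own axis. Moves with the carriage.
- pointer (a point): Tip of the tapered steel pointer (18 mm wide at the deck, 3 mm at the tip) that sticks 16 mm out of the carriage towards the scale, 36.5 mm above the worktop. Moves with the carriage. Axes as rig_base.
- rider: Small black index rider (16 x 30 x 32 mm) clamped on the scale, fixed; an upright steel fin on it, 3 mm thick, is the mark. Origin: on the base plate (10 mm above the worktop) below the fin's edge that faces the carriage. Axes as rig_base.
- mark (a point): The mark: upper end of the rider's fin edge that faces the pointer's path, 36.5 mm above the worktop. Axes as rig_base. The pointer is at the mark when both have the same x along rig_base's x axis; with the carriage home the mark lies 45 to 85 mm ahead of the pointer, which is then the joint value wanted.
- weight_1: One of four equal brass knob weights (about 120 g), standing on the worktop: body 28 mm in diameter and 26 mm high, neck 11 mm, above it a round knob 18 mm in diameter from 34 to 47 mm height (the top). Origin: centre of the underside, z up.
- weight_2: One of four equal brass knob weights (about 120 g), standing on the worktop: body 28 mm in diameter and 26 mm high, neck 11 mm, above it a round knob 18 mm in diameter from 34 to 47 mm height (the top). Origin: centre of the underside, z up.
- weight_3: One of four equal brass knob weights (about 120 g), standing on the worktop: body 28 mm in diameter and 26 mm high, neck 11 mm, above it a round knob 18 mm in diameter from 34 to 47 mm height (the top). Origin: centre of the underside, z up.
- weight_4: One of four equal brass knob weights (about 120 g), standing on the worktop: body 28 mm in diameter and 26 mm high, neck 11 mm, above it a round knob 18 mm in diameter from 34 to 47 mm height (the top). Origin: centre of the underside, z up.
- beaker_250: Bystander: 250 ml glass beaker, 76 x 80 x 95 mm. Origin: centre of the underside. To be left alone.
- plastic_cup_1: Bystander: clear plastic cup, 76 mm wide, 98 mm high. Origin: centre of the underside. To be left alone.
- tape_roll: Bystander: black roll of tape lying flat, 62 mm wide, 19 mm high. Origin: centre of the underside. To be left alone.
- eraser: Bystander: eraser, 21 x 44 x 12 mm, lying flat. Origin: centre of the underside. To be left alone.
Mind the look-alikes: they are no part of the job. Leave any red or turquoise look-alike of the weight_1 alone.

How it is judged:
By the outcome, as a careful person would: the job done as asked, in the order asked, and still so for the second after the job is handed in, while the arm keeps its last pose, push and grip.
It also fails if it takes over 72 s, if anything falls off the work surface, if the arm or the gripper's body presses on something with over 40 N, if the wrist force passes 120 N, or if a joint passes its speed limit or range.

### The arm

A 6-joint arm with a two-finger parallel gripper is mounted at the origin on a cart in front of the work surface, level with it; the furniture and walls round the work are solid. World frame = base frame: x ahead of the robot, y to its left, z up, the work surface at z = 0. Lengths are in m, angles in degrees, forces in N, time in s.
With the tool pointing down it reaches from about 0.225 to 0.725 m from the base axis. Payload 3.1 kg.
Tool frame: the origin (TCP) lies on the centre line of the jaws, within the pads' length; the fingertips stand 8 mm ahead of it and the grasp point (between the pads) lies 11 mm behind it; z points along the fingers, y is the line along which they close (so a half turn about z gives the same grasp; the last joint's range is limited). The gripper opens to 85 mm and grips with 20 to 120 N. Pads are 22 mm wide; open, the fingers measure 114 mm over their backs; the gripper's body (76 mm by 85 mm) begins 54 mm behind the grasp point. The pads swing forward as they close: fully open they stand 13 mm farther back than shut.
Start: joints at [-79.687, 2.75, 5.684, 92.934, 0, 82.678], TCP at [0.159, -0.5, 0.239] pointing down, gripper open.
Joint ranges: [-166.93, 166.93], [-56.73, 111.36], [-69.38, 81.34], [-121.58, 131.49], [-85.45, 84.26], [-180, 180]. Speed limits (degrees/s): [159.86, 159.86, 180, 180, 180, 180].

### API

Orientations are given as a 3x3 rotation matrix whose columns are the frame's x, y, z axes.
In Python, from workcell import bot, get_image, finish_job, finder gives the robot as it stands.
- The arm moves only by the tool drive_tool, never from a script. Its argument "deltas" is a list of rows, each a list of 2 entries, a list of its own where there are three numbers: the shift along the world's x, y, z in mm, then the turn about the world's z in degrees. In form: [[[dx, dy, dz], yaw], ...]. A call has exactly 5 rows; each row is the pose to reach, as a shift and turn from the pose commanded when the call began; what a row does not reach only later rows make up. A row lasts 1/10 s, in which the tool goes at most 50 mm and 8.59 degrees, less where a joint would pass 70% of its speed; a pose out of reach is approached as far as the arm can. A call with a gripper value outside its range is refused whole. "jaw" is the finger opening in mm, from 0 to 85.4, set as the call begins (left out, the last holds). The fingers move at their own pace and stop on an object; the grip force is fixed at half the most. Time passes only in rows, so rows that repeat a pose let the fingers close, or fill a call up. It gives the time, the measured TCP pose, the force, the opening and the grip force at its end, in the units of the state.
- bot.get_obs(): the state, without advancing time (a new reading comes with each control period).
- get_image(name): name is "scene" or "top"; returns a dict with "img" (384x512x3 uint8, red, green, blue), "fx", "fy", "cx", "cy" (pixels), "D" ([k1, k2, p1, p2, k3] as OpenCV has them; the pictures are not rectified), "extrinsics" (4x4, takes a point from world to camera coordinates). Camera axes: x right, y down, z forward; pixel columns grow to the right and rows downward; lengths in m; the calibration is good to about 2 mm. A picture is of the moment at which its call begins. There is no depth.
- finish_job(): hands the job in; it is judged then, once.
Trained networks look in a picture, given as the dict that the camera call returned (one of the last four; its "shot" number tells which), for a name from the list of things; names that differ only in an ending like _2 or _b are one class to them, and where a whole thing is asked for, a point or a joint stands for the part that bears it (a point fixed in the world has none). Each returns a list of dicts, best first, with "score" (0 to 1); they miss things now and then, are a little off and sometimes report something else, mostly with a low value. They report only what shows in the picture. A call takes as long as a camera call. They do not tell look-alikes from the thing itself.
- finder.boxes_of(picture, target): "location" ([column, row] in pixels, amid what is visible of it).
The state is a dict: "time": time; "joints": joint angles; "qd": joint speeds; "joint_efforts": joint torques, N m; "tcp_pos": TCP position; "orientation": TCP orientation; "contact_force": force on the tool from outside, world axes, zero at the start; "torque": the same for the moment, N m; "finger_gap": opening from 0.0 (shut) to 1.0 (fully open); "gripper_force": force on a finger pad.
Only numpy, scipy, OpenCV 4.12 (cv2) and the standard library are available. Lean on these libraries where they do the work, as an engineer would, in place of code of your own. Each camera call takes 0.05 s, during which the arm holds its last target. There are 200 camera calls.

## Working session

There is one attempt and no reset: what is moved stays moved. The work goes in short steps, Python scripts to look and compute and a tool call to move; the robot and the scene stay as the last step left them, time stands still between calls to the robot, and variables do not carry over. Pictures are saved under pics/ and viewed, at most 10 in all, crops included, and the job is handed in when it is done.

Besides the shell and the picture viewer there is one more tool, called after "Request:" as name([rows], argument=value, ...), one row to a line, values as JSON. drive_tool: Moves the arm, as the interface text tells. Its arguments: {"type":"object","properties":{"deltas":{"type":"array","items":{"type":"array"}},"jaw":{"type":"number"}},"required":["deltas"]}

```bash
mkdir -p pics
cat > h.py <<'E'
import numpy as np, cv2
from workcell import bot, get_image, finish_job, finder
def ray(p,uv):
    K=np.array([[p['fx'],0,p['cx']],[0,p['fy'],p['cy']],[0,0,1]]);E=np.array(p['extrinsics'])
    n=cv2.undistortPoints(np.array([[uv]],float),K,np.array(p['D'],float))[0,0]
    R,t=E[:3,:3],E[:3,3]
    return -R.T@t, R.T@np.array([n[0],n[1],1])
def at_z(p,uv,z):
    c,d=ray(p,uv); return c+d*(z-c[2])/d[2]
def proj(p,X):
    K=np.array([[p['fx'],0,p['cx']],[0,p['fy'],p['cy']],[0,0,1]]);E=np.array(p['extrinsics'])
    return cv2.projectPoints(np.array(X,float).reshape(-1,1,3),cv2.Rodrigues(E[:3,:3])[0],E[:3,3],K,np.array(p['D'],float))[0][:,0]
def save(p,name,box=None,s=1):
    im=p['img'][:,:,::-1]
    if box: im=im[box[1]:box[3],box[0]:box[2]]
    cv2.imwrite('pics/'+name,cv2.resize(im,None,fx=s,fy=s,interpolation=cv2.INTER_CUBIC))
E
python3 - <<'E'
from h import *
a=get_image('top');b=get_image('scene')
save(a,'t0.png',None,1.5);save(b,'s0.png',None,1.5)
for p,n in((a,'top'),(b,'scene')):
    print(n,ray(p,(256,192)))
    for t,z in(('weight_1',.025),('pull_post',.09),('tray_in',.044),('pointer',.0365),('rider',.03),('rig_base',.01),('beaker_250',.05),('plastic_cup_1',.05),('tape_roll',.01),('eraser',.01)):
        for d in finder.boxes_of(p,t): print(t,np.round(d['location'],1),round(d['score'],2),at_z(p,d['location'],z).round(3))
E
```

```text
top (array([ 0.37354061, -0.06069495,  0.99464396]), array([ 0.18819221,  0.0225995 , -0.98200125]))
weight_1 [203.6 182.8] 0.63 [0.57  0.107 0.025]
weight_1 [360.4 203.1] 0.61 [ 0.559 -0.325  0.025]
weight_1 [286.7 242.7] 0.5 [ 0.432 -0.134  0.025]
weight_1 [353.8 233.8] 0.48 [ 0.474 -0.311  0.025]
weight_1 [320.1 203.2] 0.43 [ 0.547 -0.214  0.025]
weight_1 [318.8 235. ] 0.4 [ 0.461 -0.217  0.025]
pull_post [172.9 177.3] 0.51 [0.562 0.177 0.09 ]
tray_in [205.  183.2] 0.63 [0.565 0.1   0.044]
rider [189.3 208.9] 0.58 [0.493 0.135 0.03 ]
rig_base [205.  193.8] 0.81 [0.542 0.102 0.01 ]
beaker_250 [180.4  98.6] 0.79 [0.799 0.203 0.05 ]
beaker_250 [189.8 210.9] 0.16 [0.486 0.129 0.05 ]
plastic_cup_1 [262.3 123.6] 0.68 [ 0.748 -0.036  0.05 ]
tape_roll [347.1 155.8] 0.73 [ 0.694 -0.284  0.01 ]
scene (array([ 0.09339006, -0.8812379 ,  0.46637123]), array([ 0.4392775 ,  0.80969208, -0.38919193]))
weight_1 [258.7 236.8] 0.73 [ 0.462 -0.209  0.025]
weight_1 [235.  228.3] 0.57 [ 0.432 -0.14   0.025]
weight_1 [322.2 248.1] 0.56 [ 0.558 -0.33   0.025]
weight_1 [286.6 255.5] 0.53 [ 0.473 -0.313  0.025]
weight_1 [250.7 260.3] 0.49 [ 0.397 -0.288  0.025]
weight_1 [291.9 231. ] 0.48 [ 0.545 -0.228  0.025]
pull_post [226.8 167.9] 0.65 [0.536 0.124 0.09 ]
tray_in [236.1 184.4] 0.72 [0.547 0.086 0.044]
tray_in [240.1 194.7] 0.24 [0.521 0.005 0.044]
pointer [239.2 182.5] 0.94 [0.571 0.112 0.036]
rig_base [240.1 195.6] 0.94 [0.552 0.07  0.01 ]
rig_base [236.5 185.5] 0.44 [0.581 0.154 0.01 ]
beaker_250 [285.1 160.8] 0.62 [0.797 0.183 0.05 ]
beaker_250 [236.3 181.7] 0.16 [0.552 0.092 0.05 ]
plastic_cup_1 [309.9 178. ] 0.78 [ 0.765 -0.009  0.05 ]
tape_roll [352.9 229.5] 0.51 [ 0.697 -0.283  0.01 ]
```

View pics/t0.png

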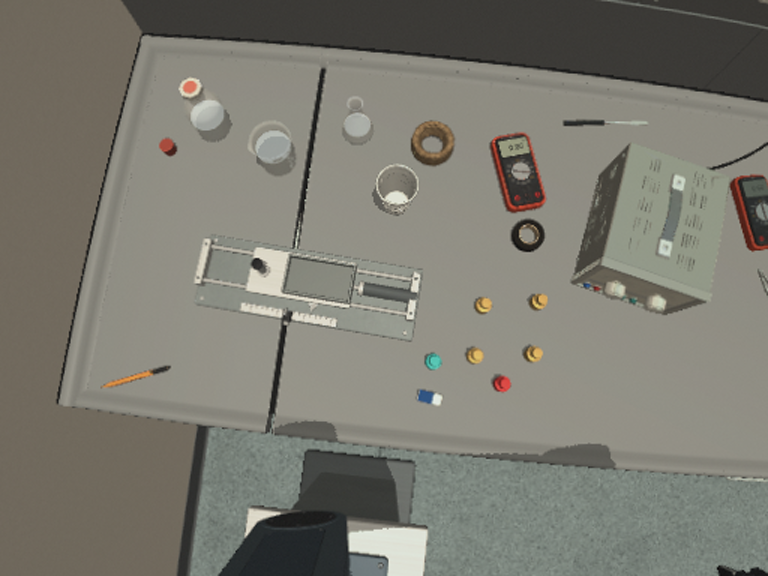

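View pics/s0.png

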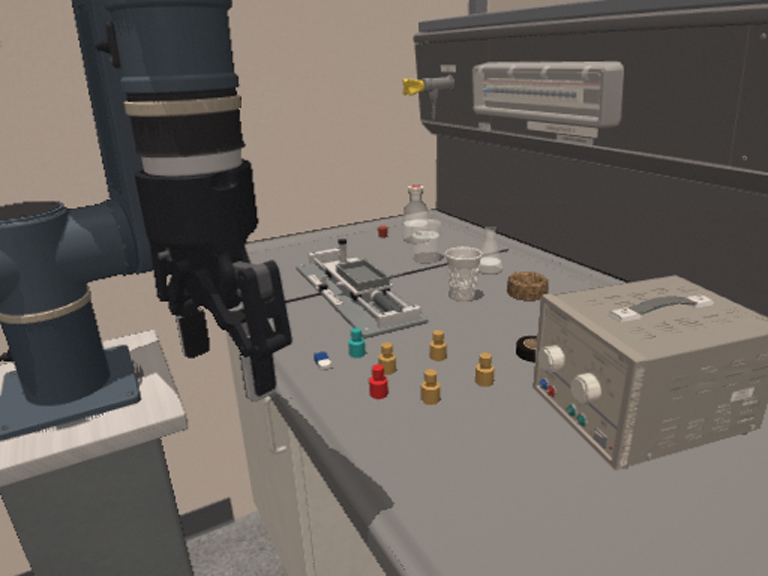

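The brass weights in the top picture (full-resolution pixels) are at (320,203), (360,203), (319,235) and (354,234). The look-alikes are turquoise at (287,243) and red at (334,255), and I will leave both alone. I'll confirm this in crops and measure the rig.

Run:
```python
from h import *
a=get_image('top');b=get_image('scene')
save(a,'c1.png',(128,152,288,232),5);save(a,'c2.png',(275,185,375,265),6)
def brass(p):
    h=cv2.cvtColor(p['img'],cv2.COLOR_RGB2HSV)
    m=cv2.inRange(h,(14,120,80),(28,255,255))
    n,l,s,c=cv2.connectedComponentsWithStats(m)
    return [(c[i],s[i][:5]) for i in range(1,n) if s[i][4]>25]
for p,z in((a,.025),(b,.022)):
    for c,s in brass(p): print(c.round(1),s,at_z(p,c,z).round(4))
```

```text
[359.  200.5] [354 196  11  10  83] [ 0.5656 -0.3205  0.025 ]
[321.7 203.1] [317 199  10  10  79] [ 0.5479 -0.2187  0.025 ]
[355.4 235.7] [351 231  11  10  83] [ 0.4688 -0.3159  0.025 ]
[316.2 236.8] [311 232  11  10  78] [ 0.4556 -0.2109  0.025 ]
[ 85.  252.4] [ 69 247  33  11  80] [0.3446 0.4033 0.025 ]
[274.7  57.1] [268  52  15  11 128] [5.4936 7.7998 0.022 ]
[291.5 230.8] [287 220  10  21 165] [ 0.5482 -0.2222  0.022 ]
[258.1 239. ] [253 229  11  21 159] [ 0.4576 -0.213   0.022 ]
[322.8 247. ] [317 235  12  23 205] [ 0.5658 -0.3235  0.022 ]
[286.6 258.5] [281 246  12  24 222] [ 0.4692 -0.3192  0.022 ]
```

View pics/c1.png

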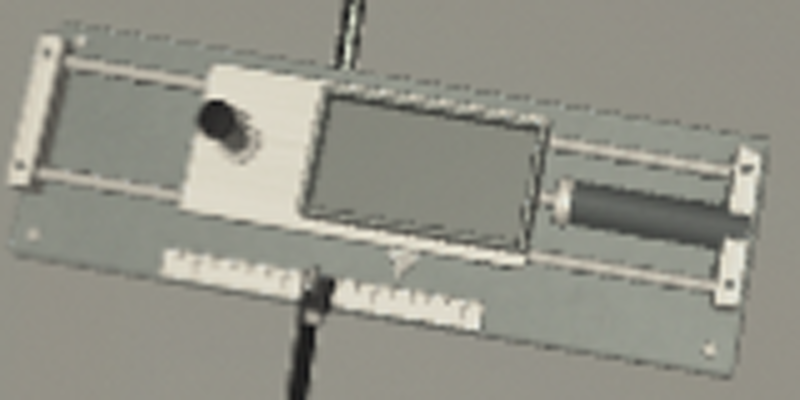

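View pics/c2.png

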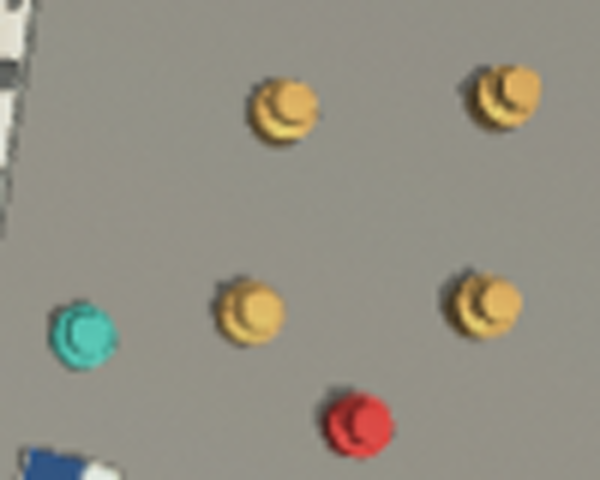

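The crops show four brass weights, plus the turquoise and red ones, which I'm leaving alone. On the rig, the post cap is near (171,176), the pointer tip near (208,206) and the rider fin near (191,207). Next I'll fit the rig frame.

Run:
```python
from h import *
from scipy.optimize import least_squares as ls
p=get_image('top')
f=lambda u,v:(128+(u+.5)/5-.5,152+(v+.5)/5-.5)
cor=[f(*c) for c in((62,23),(770,136),(735,377),(8,257))]
W=np.array([at_z(p,c,.01)[:2] for c in cor]); print(W.round(4))
mod=np.array([[.205,-.0675],[-.205,-.0675],[-.205,.0675],[.205,.0675]])
def T(q,m): c,s=np.cos(q[2]),np.sin(q[2]); return m@np.array([[c,s],[-s,c]])+q[:2]
q=ls(lambda q:(T(q,mod)-W).ravel(),[.54,.1,1.4]).x
print(q, np.degrees(q[2]),(T(q,mod)-W).round(4).tolist())
def loc(X): c,s=np.cos(q[2]),np.sin(q[2]); return (np.array(X[:2])-q[:2])@np.array([[c,-s],[s,c]])
for n,uv,z in(('cap',(216,118),.096),('foot',(245,138),.042),('pointer',(399,275),.0365),('finTop',(310,268),.0365),('riderfar',(318,310),.0365),
  ('t1',(330,92),.058),('t2',(550,122),.058),('t3',(524,255),.058),('t4',(302,218),.058)):
    X=at_z(p,f(*uv),z); print(n,X.round(4),'local',loc(X).round(4))
```

```text
[[ 0.6303  0.3021]
 [ 0.607  -0.1049]
 [ 0.4715 -0.0985]
 [ 0.4936  0.3092]]
[0.55061095 0.10197353 1.51569439] 86.84289133218242 [[-0.001, 0.0009], [-0.0003, -0.0016], [0.0004, -0.0005], [0.0009, 0.0012]]
cap [0.566  0.1814 0.096 ] local [ 0.0802 -0.011 ]
foot [0.5683 0.1785 0.042 ] local [ 0.0774 -0.0134]
pointer [0.5039 0.0861 0.0365] local [-0.0184  0.0458]
finTop [0.5025 0.1342 0.0365] local [0.0295 0.0498]
riderfar [0.4805 0.1267 0.0365] local [0.0208 0.0713]
t1 [0.5947 0.1328 0.058 ] local [ 0.0332 -0.0424]
t2 [0.5908 0.014  0.058 ] local [-0.0857 -0.045 ]
t3 [0.5185 0.0191 0.058 ] local [-0.0845  0.0275]
t4 [0.5255 0.1378 0.058 ] local [0.0344 0.0271]
```

Run:
```python
from h import *
o=bot.get_obs();print(o['time'],np.round(o['orientation'],3).tolist(),np.round(o['tcp_pos'],4))
```

```text
1.25 [[0.953, 0.303, -0.0], [0.303, -0.953, -0.0], [-0.0, -0.0, -1.0]] [ 0.159  -0.5003  0.2393]
```

Request:
drive_tool([
  [[33,32,-14],7.7],
  [[66,64,-28],15.4],
  [[99,96,-42],23.1],
  [[132,128,-56],30.8],
  [[165,160,-70],38.5],
], jaw=60)

```text
time: 1.75
tcp_pos: [0.3251, -0.3391, 0.169]
orientation: [[0.553, 0.833, 0.001], [0.833, -0.553, -0.001], [-0.0, 0.001, -1.0]]
contact_force: [0.6, -0.9, -0.3]
finger_gap: 0.702
gripper_force: 0.0
```

Request:
drive_tool([
  [[33,32,-14],7.7],
  [[66,64,-28],15.4],
  [[99,96,-42],23.1],
  [[132,128,-59],30.7],
  [[132,128,-59],30.7],
])

```text
time: 2.25
tcp_pos: [0.4575, -0.2073, 0.1076]
orientation: [[0.046, 0.999, -0.002], [0.999, -0.046, 0.004], [0.004, -0.003, -1.0]]
contact_force: [-1.4, 0.0, -0.5]
finger_gap: 0.704
gripper_force: 0.0
```

Request:
drive_tool([
  [[0,0,0],0],
  [[0,0,0],0],
  [[0,0,-35],0],
  [[0,0,-65],0],
  [[0,0,-73],0],
])

```text
time: 2.75
tcp_pos: [0.4531, -0.2124, 0.0346]
orientation: [[0.059, 0.998, -0.005], [0.998, -0.059, 0.003], [0.002, -0.005, -1.0]]
contact_force: [-0.5, 0.0, -1.0]
finger_gap: 0.702
gripper_force: 0.0
```

Request:
drive_tool([
  [[0,0,0],0],
  [[0,0,0],0],
  [[0,0,0],0],
  [[0,0,0],0],
  [[0,0,0],0],
], jaw=8)

```text
time: 3.25
tcp_pos: [0.4577, -0.2136, 0.0397]
orientation: [[0.055, 0.998, 0.004], [0.998, -0.055, -0.003], [-0.003, 0.004, -1.0]]
contact_force: [0.4, -0.6, 6.5]
finger_gap: 0.177
gripper_force: 58.7
```

Request:
drive_tool([
  [[0,0,30],0],
  [[0,0,70],0],
  [[0,10,113],0],
  [[0,10,113],0],
  [[0,10,113],0],
])

```text
time: 3.75
tcp_pos: [0.457, -0.2026, 0.1519]
orientation: [[0.055, 0.999, 0.003], [0.999, -0.055, -0.002], [-0.002, 0.003, -1.0]]
contact_force: [0.5, 0.3, -2.0]
finger_gap: 0.173
gripper_force: 59.1
```

Run:
```python
from h import *
o=bot.get_obs();print(o['time'],np.round(o['tcp_pos'],4),o['finger_gap'],o['gripper_force'])
p=get_image('scene');u=proj(p,o['tcp_pos'])[0];print(u)
x,y=map(int,u);save(p,'g1.png',(x-60,y-60,x+60,y+60),5)
```

```text
3.75 [ 0.457  -0.2026  0.1519] 0.1725651979138832 59.05345676788784
[254.13205636 187.72409305]
```

View pics/g1.png

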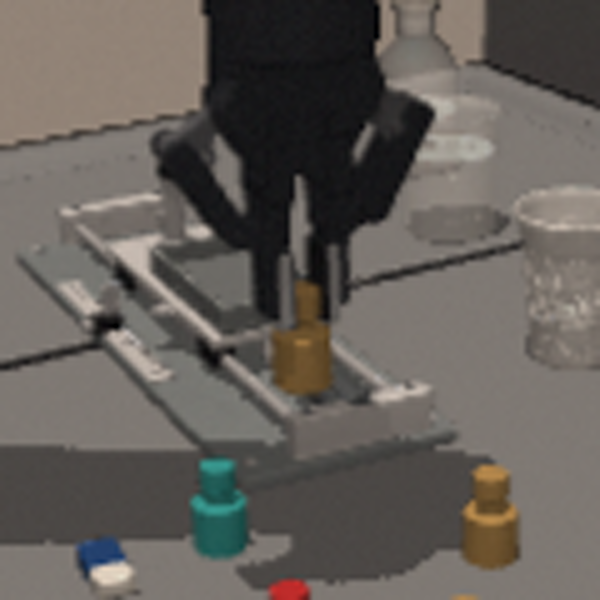

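The weight is held upright by its knob. Next it goes to the rear tray slot.

Request:
drive_tool([
  [[18,44,0],0],
  [[36,88,0],0],
  [[54,132,0],0],
  [[72,176,0],0],
  [[88,216,0],0],
])

```text
time: 4.3
tcp_pos: [0.5429, 0.0158, 0.1475]
orientation: [[0.055, 0.998, -0.005], [0.998, -0.055, 0.001], [0.0, -0.005, -1.0]]
contact_force: [0.7, 0.3, -1.5]
finger_gap: 0.176
gripper_force: 59.1
```

Request:
drive_tool([
  [[11,26,0],0],
  [[11,26,0],0],
  [[11,26,-30],0],
  [[11,26,-58],0],
  [[11,26,-58],0],
])

```text
time: 4.8
tcp_pos: [0.5497, 0.0392, 0.0854]
orientation: [[0.056, 0.998, -0.013], [0.998, -0.056, 0.0], [-0.001, -0.013, -1.0]]
contact_force: [-0.7, -1.2, -2.7]
finger_gap: 0.176
gripper_force: 59.1
```

Run:
```python
from h import *
o=bot.get_obs();print(o['time'],np.round(o['tcp_pos'],4),o['finger_gap'],o['gripper_force'])
p=get_image('scene')
save(p,'g2.png',(190,135,300,215),7)
```

```text
4.8 [0.5497 0.0392 0.0854] 0.17597623800070183 59.084110129828105
```

View pics/g2.png

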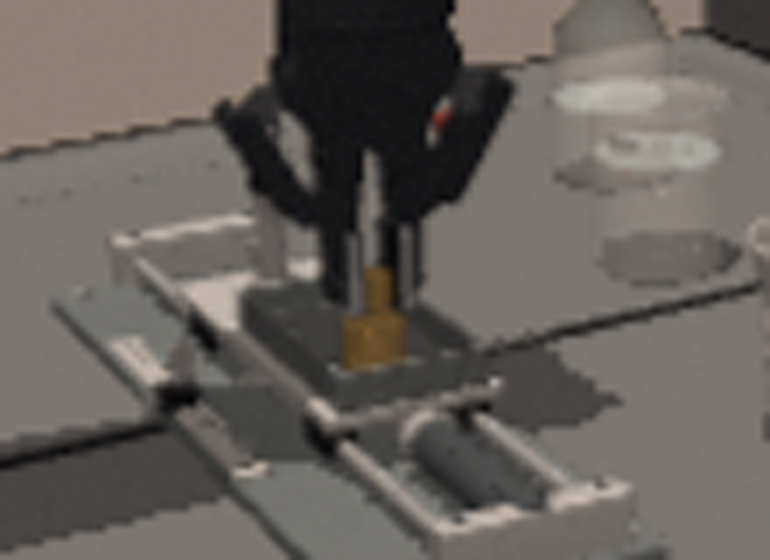

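The weight is over the rear part of the tray. I'll let it settle, lower it and release.

Request:
drive_tool([
  [[0,0,-2],0],
  [[0,0,-4],0],
  [[0,0,-7],0],
  [[0,0,-9],0],
  [[0,0,-9],0],
])

```text
time: 5.35
tcp_pos: [0.5555, 0.0396, 0.0839]
orientation: [[0.055, 0.998, 0.001], [0.998, -0.055, -0.0], [-0.0, 0.001, -1.0]]
contact_force: [1.0, -0.2, 0.8]
finger_gap: 0.179
gripper_force: 59.1
```

Request:
drive_tool([
  [[0,0,0],0],
  [[0,0,0],0],
  [[0,0,0],0],
  [[0,0,20],0],
  [[0,0,60],0],
], jaw=45)

```text
time: 5.85
tcp_pos: [0.552, 0.0399, 0.1397]
orientation: [[0.055, 0.998, -0.009], [0.998, -0.055, 0.0], [-0.0, -0.009, -1.0]]
contact_force: [0.9, 0.2, -0.0]
finger_gap: 0.527
gripper_force: 0.0
```

Request:
drive_tool([
  [[-1,-48,0],0],
  [[-3,-96,0],0],
  [[-4,-144,0],0],
  [[-6,-192,-10],0],
  [[-7,-240,-20],0],
])

```text
time: 6.35
tcp_pos: [0.5483, -0.2023, 0.124]
orientation: [[0.055, 0.998, 0.002], [0.998, -0.055, -0.001], [-0.001, 0.002, -1.0]]
contact_force: [0.7, 0.2, 0.3]
finger_gap: 0.525
gripper_force: 0.0
```

Request:
drive_tool([
  [[0,-20,-13],0],
  [[0,-20,-13],0],
  [[0,-20,-45],0],
  [[0,-20,-75],0],
  [[0,-20,-86],0],
], jaw=60)

```text
time: 6.85
tcp_pos: [0.546, -0.2181, 0.0342]
orientation: [[0.054, 0.999, -0.005], [0.999, -0.054, 0.003], [0.003, -0.005, -1.0]]
contact_force: [0.3, 0.3, 0.2]
finger_gap: 0.704
gripper_force: 0.0
```

Request:
drive_tool([
  [[0,0,0],0],
  [[0,0,0],0],
  [[0,0,0],0],
  [[0,0,0],0],
  [[0,0,0],0],
], jaw=8)

```text
time: 7.35
tcp_pos: [0.5499, -0.2209, 0.0398]
orientation: [[0.055, 0.998, 0.004], [0.998, -0.055, -0.002], [-0.001, 0.004, -1.0]]
contact_force: [1.1, -0.2, 5.1]
finger_gap: 0.182
gripper_force: 58.7
```

Request:
drive_tool([
  [[0,0,30],0],
  [[0,0,70],0],
  [[1,20,113],0],
  [[2,65,113],0],
  [[4,110,113],0],
])

```text
time: 7.85
tcp_pos: [0.5534, -0.1105, 0.1531]
orientation: [[0.058, 0.998, 0.005], [0.998, -0.058, -0.002], [-0.001, 0.005, -1.0]]
contact_force: [0.2, 0.0, -1.3]
finger_gap: 0.181
gripper_force: 59.0
```

Request:
drive_tool([
  [[2,46,0],0],
  [[3,92,0],0],
  [[4,138,0],0],
  [[5,176,0],0],
  [[5,186,0],0],
])

```text
time: 8.35
tcp_pos: [0.5564, 0.0795, 0.1502]
orientation: [[0.051, 0.999, -0.001], [0.999, -0.051, 0.001], [0.001, -0.001, -1.0]]
contact_force: [0.1, -0.1, 0.0]
finger_gap: 0.179
gripper_force: 59.0
```

Request:
drive_tool([
  [[0,0,0],0],
  [[0,0,-25],0],
  [[0,0,-50],0],
  [[0,0,-58],0],
  [[0,0,-58],0],
])

```text
time: 8.85
tcp_pos: [0.5555, 0.0742, 0.0903]
orientation: [[0.057, 0.998, -0.004], [0.998, -0.057, -0.001], [-0.001, -0.004, -1.0]]
contact_force: [0.2, -0.9, -0.1]
finger_gap: 0.175
gripper_force: 59.0
```

Request:
drive_tool([
  [[0,0,-2],0],
  [[0,0,-4],0],
  [[0,0,-7],0],
  [[0,0,-9],0],
  [[0,0,-9],0],
])

```text
time: 9.35
tcp_pos: [0.5576, 0.0757, 0.0839]
orientation: [[0.055, 0.998, 0.001], [0.998, -0.055, -0.0], [-0.0, 0.001, -1.0]]
contact_force: [0.6, 0.1, -0.5]
finger_gap: 0.178
gripper_force: 59.1
```

Request:
drive_tool([
  [[0,0,-1],0],
  [[0,0,-1],0],
  [[0,0,-1],0],
  [[0,0,20],0],
  [[0,0,60],0],
], jaw=45)

```text
time: 9.85
tcp_pos: [0.554, 0.0757, 0.1397]
orientation: [[0.055, 0.998, -0.009], [0.998, -0.055, -0.0], [-0.001, -0.009, -1.0]]
contact_force: [0.7, 0.6, -0.2]
finger_gap: 0.53
gripper_force: 0.0
```

Request:
drive_tool([
  [[-10,-46,0],0],
  [[-20,-92,0],0],
  [[-30,-138,0],0],
  [[-40,-184,-10],0],
  [[-50,-230,-20],0],
])

```text
time: 10.35
tcp_pos: [0.507, -0.1562, 0.1239]
orientation: [[0.055, 0.998, 0.002], [0.998, -0.055, -0.001], [-0.001, 0.002, -1.0]]
contact_force: [0.5, -0.2, 0.9]
finger_gap: 0.523
gripper_force: 0.0
```

Request:
drive_tool([
  [[-10,-46,0],0],
  [[-20,-92,-5],0],
  [[-30,-138,-13],0],
  [[-38,-163,-13],0],
  [[-38,-163,-13],0],
], jaw=60)

```text
time: 10.85
tcp_pos: [0.4676, -0.3208, 0.1099]
orientation: [[0.06, 0.998, -0.001], [0.998, -0.06, -0.001], [-0.001, -0.001, -1.0]]
contact_force: [0.3, -0.3, -0.1]
finger_gap: 0.701
gripper_force: 0.0
```

Run:
```python
from h import *
o=bot.get_obs();print(o['time'],np.round(o['tcp_pos'],4))
p=get_image('top')
save(p,'c3.png',(128,152,288,232),5)
```

```text
10.85 [ 0.4676 -0.3208  0.1099]
```

View pics/c3.png

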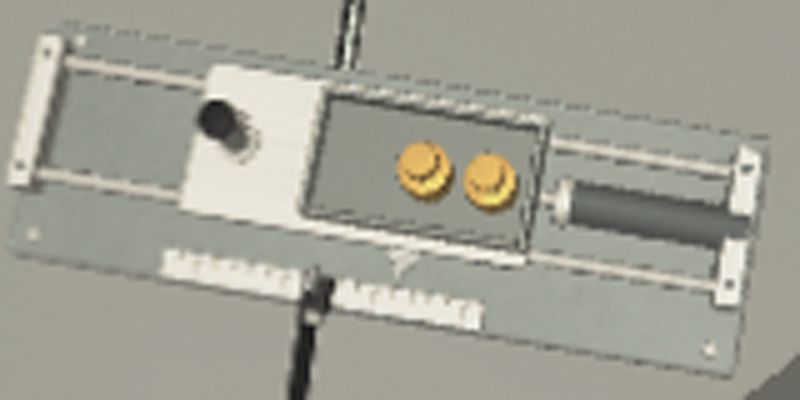

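Both weights stand upright in the tray at crop pixels (425,170) and (490,180). The third is next.

Request:
drive_tool([
  [[0,0,-35],0],
  [[0,0,-65],0],
  [[0,0,-73],0],
  [[0,0,-73],0],
  [[0,0,-73],0],
])

```text
time: 11.4
tcp_pos: [0.4701, -0.3172, 0.0387]
orientation: [[0.054, 0.999, 0.002], [0.999, -0.054, -0.001], [-0.001, 0.002, -1.0]]
contact_force: [0.3, 0.3, -0.3]
finger_gap: 0.7
gripper_force: 0.0
```

Request:
drive_tool([
  [[0,0,0],0],
  [[0,0,0],0],
  [[0,0,0],0],
  [[0,0,0],0],
  [[0,0,0],0],
], jaw=8)

```text
time: 11.9
tcp_pos: [0.4701, -0.3181, 0.0388]
orientation: [[0.055, 0.998, 0.003], [0.998, -0.055, -0.002], [-0.002, 0.003, -1.0]]
contact_force: [0.7, 0.5, 4.4]
finger_gap: 0.183
gripper_force: 58.5
```

Request:
drive_tool([
  [[0,0,30],0],
  [[0,0,70],0],
  [[4,20,113],0],
  [[14,62,113],0],
  [[24,104,113],0],
])

```text
time: 12.4
tcp_pos: [0.4938, -0.2135, 0.152]
orientation: [[0.058, 0.998, 0.003], [0.998, -0.058, -0.002], [-0.002, 0.003, -1.0]]
contact_force: [0.2, 0.2, -2.3]
finger_gap: 0.178
gripper_force: 58.9
```

Request:
drive_tool([
  [[9,45,0],0],
  [[18,90,0],0],
  [[27,135,0],0],
  [[36,180,0],0],
  [[46,225,0],0],
])

```text
time: 12.9
tcp_pos: [0.5383, 0.0134, 0.1493]
orientation: [[0.056, 0.998, -0.002], [0.998, -0.056, -0.0], [-0.0, -0.002, -1.0]]
contact_force: [-0.4, -0.6, -1.0]
finger_gap: 0.175
gripper_force: 58.9
```

Request:
drive_tool([
  [[9,45,0],0],
  [[18,90,0],0],
  [[20,100,0],0],
  [[20,100,0],0],
  [[20,100,-20],0],
])

```text
time: 13.4
tcp_pos: [0.5609, 0.1111, 0.1327]
orientation: [[0.055, 0.998, 0.005], [0.998, -0.055, -0.001], [-0.001, 0.005, -1.0]]
contact_force: [-0.0, 0.0, -1.7]
finger_gap: 0.182
gripper_force: 59.0
```

Request:
drive_tool([
  [[0,0,-20],0],
  [[0,0,-34],0],
  [[0,0,-40],0],
  [[0,0,-44],0],
  [[0,0,-47],0],
])

```text
time: 13.9
tcp_pos: [0.5594, 0.1111, 0.0836]
orientation: [[0.056, 0.998, 0.001], [0.998, -0.056, -0.0], [-0.0, 0.001, -1.0]]
contact_force: [1.1, 0.7, -0.9]
finger_gap: 0.177
gripper_force: 58.9
```

Request:
drive_tool([
  [[0,0,0],0],
  [[0,0,0],0],
  [[0,0,-1],0],
  [[0,0,-1],0],
  [[0,0,-1],0],
])

```text
time: 14.4
tcp_pos: [0.5596, 0.1118, 0.083]
orientation: [[0.055, 0.998, 0.001], [0.998, -0.055, 0.0], [0.0, 0.001, -1.0]]
contact_force: [0.9, 0.2, 0.1]
finger_gap: 0.18
gripper_force: 59.1
```

Request:
drive_tool([
  [[0,0,0],0],
  [[0,0,0],0],
  [[0,0,0],0],
  [[0,0,20],0],
  [[0,0,65],0],
], jaw=45)

```text
time: 14.9
tcp_pos: [0.5553, 0.1113, 0.1426]
orientation: [[0.055, 0.998, -0.011], [0.998, -0.055, -0.001], [-0.001, -0.011, -1.0]]
contact_force: [0.5, 0.2, 0.1]
finger_gap: 0.525
gripper_force: 0.0
```

Request:
drive_tool([
  [[3,35,0],0],
  [[7,68,0],0],
  [[7,68,0],0],
  [[7,68,0],0],
  [[7,68,-20],0],
], jaw=50)

```text
time: 15.4
tcp_pos: [0.5682, 0.1795, 0.1303]
orientation: [[0.055, 0.998, 0.006], [0.998, -0.055, 0.001], [0.001, 0.006, -1.0]]
contact_force: [0.1, 0.1, -0.3]
finger_gap: 0.583
gripper_force: 0.0
```

Request:
drive_tool([
  [[0,0,-25],0],
  [[0,0,-50],0],
  [[0,0,-65],0],
  [[0,0,-72],0],
  [[0,0,-72],0],
])

```text
time: 15.9
tcp_pos: [0.5652, 0.1789, 0.0542]
orientation: [[0.056, 0.998, -0.002], [0.998, -0.056, -0.001], [-0.001, -0.002, -1.0]]
contact_force: [-0.0, -0.1, -0.1]
finger_gap: 0.589
gripper_force: 0.0
```

Request:
drive_tool([
  [[0,0,0],0],
  [[0,0,0],0],
  [[0,0,0],0],
  [[0,0,0],0],
  [[0,0,0],0],
], jaw=2)

```text
time: 16.4
tcp_pos: [0.5675, 0.1799, 0.0571]
orientation: [[0.055, 0.998, 0.004], [0.998, -0.055, 0.0], [0.001, 0.004, -1.0]]
contact_force: [1.1, -0.8, 4.5]
finger_gap: 0.17
gripper_force: 58.2
```

Run:
```python
from h import *
o=bot.get_obs();print(o['time'],np.round(o['tcp_pos'],4),o['finger_gap'],o['gripper_force'],o['contact_force'])
p=get_image('top');q=get_image('scene')
save(p,'c4.png',(128,152,288,232),4);a=cv2.imread('pics/c4.png')
save(q,'c5.png',(190,150,300,215),4);b=cv2.imread('pics/c5.png')
c=np.zeros((320+b.shape[0],640,3),np.uint8);c[:320]=a;c[320:,:b.shape[1]]=b;cv2.imwrite('pics/c45.png',c)
```

```text
16.4 [0.5675 0.1799 0.0571] 0.1699537227807965 58.16046416759491 [ 1.14121736 -0.84826089  4.52097885]
```

View pics/c45.png

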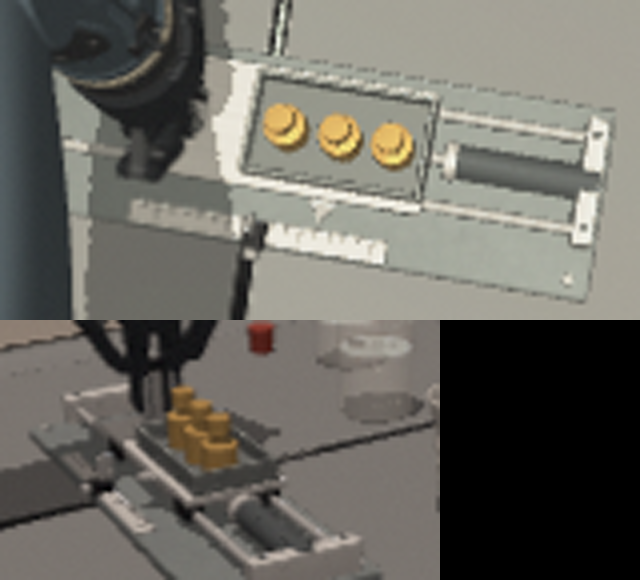

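All three weights stand upright and the gap of 14.5 mm fits the 14 mm post. I'll draw 40 mm first and then look again.

Request:
drive_tool([
  [[0.4,7,0],0],
  [[0.9,16,0],0],
  [[1.4,25,0],0],
  [[1.9,34,0],0],
  [[2.2,40,0],0],
])

```text
time: 17.0
tcp_pos: [0.5698, 0.2182, 0.057]
orientation: [[0.056, 0.998, 0.004], [0.998, -0.056, -0.004], [-0.004, 0.004, -1.0]]
contact_force: [1.0, -5.3, 5.9]
finger_gap: 0.17
gripper_force: 58.2
```

Request:
drive_tool([
  [[0,0,0],0],
  [[0,0,0],0],
  [[0,0,0],0],
  [[0,0,0],0],
  [[0,0,0],0],
])

```text
time: 17.5
tcp_pos: [0.5697, 0.2178, 0.057]
orientation: [[0.057, 0.998, 0.003], [0.998, -0.057, -0.004], [-0.003, 0.004, -1.0]]
contact_force: [1.0, -5.5, 6.1]
finger_gap: 0.169
gripper_force: 58.2
```

Run:
```python
from h import *
o=bot.get_obs();print(o['time'],np.round(o['tcp_pos'],4),o['finger_gap'],o['gripper_force'],o['contact_force'])
ps=[get_image('top') for _ in range(4)];p=ps[0]
p['img']=np.mean([x['img'] for x in ps],0).astype(np.uint8)
q=get_image('scene')
save(p,'d1.png',(165,185,225,225),10);a=cv2.imread('pics/d1.png')
save(q,'d2.png',(195,160,255,200),10);b=cv2.imread('pics/d2.png')
c=np.hstack([a,b]);c=cv2.resize(c,(800,267),interpolation=cv2.INTER_AREA)
c=np.vstack([cv2.resize(a,(450,300)),cv2.resize(b,(450,300))]);cv2.imwrite('pics/d12.png',c)
```

```text
17.5 [0.5697 0.2178 0.057 ] 0.16921637250266558 58.23707163333893 [ 0.99871335 -5.53806984  6.11427702]
```

View pics/d12.png

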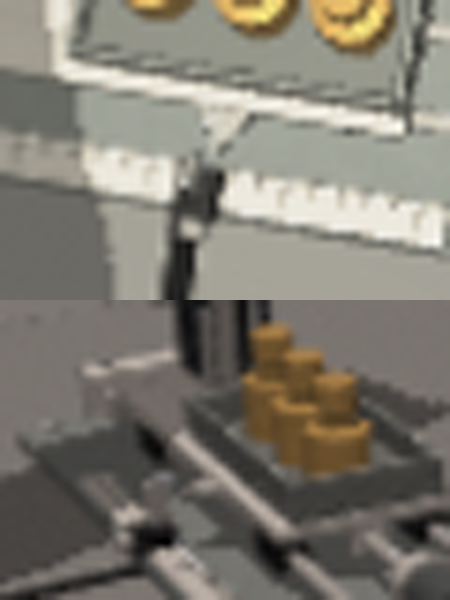

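The pointer tip is near top pixel (194,206) and the fin edge near (190,207), so roughly 10 mm remains. I'll read the pixel values there for a finer figure.

Run:
```python
from h import *
p=get_image('top');g=cv2.cvtColor(p['img'],cv2.COLOR_RGB2GRAY)
np.set_printoptions(linewidth=200)
print('cols',np.arange(182,204))
for r in range(198,220): print(r,g[r,182:204])
# predicted tip/mark pixels along the local x for several joint values
q=np.array([.5506,.1020]);a=np.radians(86.84);ex=np.array([np.cos(a),np.sin(a)]);ey=np.array([-ex[1],ex[0]])
for y in(.030,.046,.05,.055,.07,.078):
  print(y,[proj(p,np.r_[q+x*ex+y*ey,.0365])[0].round(1).tolist() for x in(.02,.03,.04)])
```

```text
cols [182 183 184 185 186 187 188 189 190 191 192 193 194 195 196 197 198 199 200 201 202 203]
198 [163 161 162 150 146 134 140 146 173 207 223 224 228 229 228 228 230 229 229 231 230 208]
199 [163 162 162 162 163 163 163 163 164 168 198 184 197 180 196 212 220 221 226 228 227 229]
200 [162 162 162 162 162 162 162 163 164 160 206 215 215 208 206 197 102 126 132 148 177 207]
201 [162 161 161 161 162 162 162 162 164 165 201 204 204 203 210 138 117 161 165 165 164 149]
202 [162 162 160 161 162 162 161 161 163 164 128 189 213 199 169 125 159 164 164 165 165 165]
203 [162 162 161 163 162 163 163 160 161 164 169 196 206 168 165 164 165 165 164 165 165 165]
204 [169 163 159 161 162 162 165 163 160 157 161 189 133 116 160 165 162 163 164 165 165 163]
205 [198 186 171 170 181 173 163 155 150 116 155 172 123 158 165 162 162 163 164 163 164 164]
206 [215 228 225 209 226 215 161 123 166 119 147 157 159 162 161 162 162 162 164 164 164 163]
207 [225 230 210 201 224 228 171 151 157 107  96 104 117 158 157 178 173 161 163 162 161 162]
208 [233 232 213 226 232 232 167 169 132  88  61  62  42 179 201 
[... 689 characters left out ...]
6 [162 162 162 162 167 107  69 115 147 148 128 156 163 163 163 163 163 164 163 163 164 164]
217 [163 163 163 162 170 103  35  38  34 118 156 163 164 163 164 163 163 163 163 163 163 163]
218 [162 163 163 162 178 111  39  42  36 154 166 163 164 163 163 164 162 164 163 163 163 163]
219 [163 163 162 162 160  97  36  38  32 160 167 163 163 163 163 163 162 163 163 164 164 164]
0.03 [[194.5, 198.6], [190.9, 198.0], [187.2, 197.4]]
0.046 [[193.3, 204.4], [189.7, 203.8], [186.1, 203.2]]
0.05 [[193.0, 205.8], [189.4, 205.2], [185.8, 204.6]]
0.055 [[192.7, 207.7], [189.0, 207.1], [185.4, 206.5]]
0.07 [[191.6, 213.2], [187.9, 212.6], [184.3, 211.9]]
0.078 [[191.0, 216.1], [187.4, 215.5], [183.7, 214.9]]
```

The pixel profile puts the pointer at rig x ≈ 20 mm and the fin at about 28.5 mm, so I'll draw 8 mm more.

Request:
drive_tool([
  [[0.1,2,0],0],
  [[0.2,4,0],0],
  [[0.3,6,0],0],
  [[0.4,8,0],0],
  [[0.4,8,0],0],
])

```text
time: 18.3
tcp_pos: [0.5702, 0.2257, 0.057]
orientation: [[0.057, 0.998, 0.004], [0.998, -0.057, -0.004], [-0.004, 0.004, -1.0]]
contact_force: [1.6, -4.6, 6.8]
finger_gap: 0.17
gripper_force: 58.2
```

Request:
drive_tool([
  [[0,0,0],0],
  [[0,0,0],0],
  [[0,0,0],0],
  [[0,0,0],0],
  [[0,0,0],0],
])

```text
time: 18.8
tcp_pos: [0.5702, 0.2256, 0.057]
orientation: [[0.057, 0.998, 0.003], [0.998, -0.057, -0.004], [-0.004, 0.004, -1.0]]
contact_force: [1.0, -5.7, 6.8]
finger_gap: 0.166
gripper_force: 58.2
```

Run:
```python
from h import *
o=bot.get_obs();print(o['time'],np.round(o['tcp_pos'],4),o['finger_gap'],o['contact_force'])
p=get_image('top');g=cv2.cvtColor(p['img'],cv2.COLOR_RGB2GRAY)
np.set_printoptions(linewidth=200)
print('cols',np.arange(182,200))
for r in range(196,216): print(r,g[r,182:200])
q=get_image('scene')
a=cv2.resize(p['img'][190:222,172:208],None,fx=16,fy=16,interpolation=cv2.INTER_LANCZOS4)[:300*2]
b=cv2.resize(q['img'][165:195,195:235],None,fx=16,fy=16,interpolation=cv2.INTER_LANCZOS4)
a=cv2.resize(a,(400,356));b=cv2.resize(b,(400,300));c=np.zeros((356,800,3),np.uint8);c[:,:400]=a;c[:300,400:]=b
cv2.imwrite('pics/e.png',c[:,:,::-1])
```

```text
18.8 [0.5702 0.2256 0.057 ] 0.16590188077681317 [ 0.96264698 -5.72030775  6.82715622]
cols [182 183 184 185 186 187 188 189 190 191 192 193 194 195 196 197 198 199]
196 [222 226 226 228 229 228 229 229 230 211 216 180 157 142 120  98 109 100]
197 [131 145 170 201 218 220 224 226 226 228 230 229 230 230 230 210 218 150]
198 [162 162 161 151 144 134 136 150 180 210 224 224 227 227 227 229 230 229]
199 [163 162 160 163 163 164 170 207 215 207 203 180 196 148 174 206 221 222]
200 [163 162 162 161 162 162 163 187 202 206 207 208 208 133 158 149 142 132]
201 [163 161 160 160 161 163 162 190 212 221 216 211 129 156 163 163 164 164]
202 [163 162 161 161 161 161 161 146 189 198 179 133 121 159 166 165 165 165]
203 [162 162 161 162 162 163 163 161 180 178 152 161 165 166 165 165 165 164]
204 [169 163 159 161 162 163 165 163 175 156 125 157 165 166 165 164 163 163]
205 [198 185 171 169 180 173 162 156 150 116 155 165 164 165 165 162 162 163]
206 [215 229 225 209 227 214 161 123 166 118 147 156 159 162 161 161 161 162]
207 [225 231 210 201 224 228 170 151 157 106  96 103 117 158 156 177 172 161]
208 [232 232 213 226 232 232 167 169 131  89  62  63  42 179 201 229 214 152]
209 [232 232 218 228 233 233 151 186 122  77  63  55  57 192 227 230 229 172]
210 [221 222 224 226 230 227 135  64  84  75  62  51  97 224 233 232 232 212]
211 [141 154 174 190 217 191 105  56  59  60  62  41 175 228 233 233 233 233]
212 [149 143 127 128 133 102  64  55  57  60  65  38 161 218 225 231 232 232]
213 [162 163 163 162 162 121  67  77  77  68  63  40 105 153 177 220 225 224]
214 [162 163 162 163 163 124  75 139 142 111  71  85 135 129 120 131 134 122]
215 [162 162 162 162 164 109  78 162 194 173 118 154 164 163 163 164 163 144]
```

View pics/e.png

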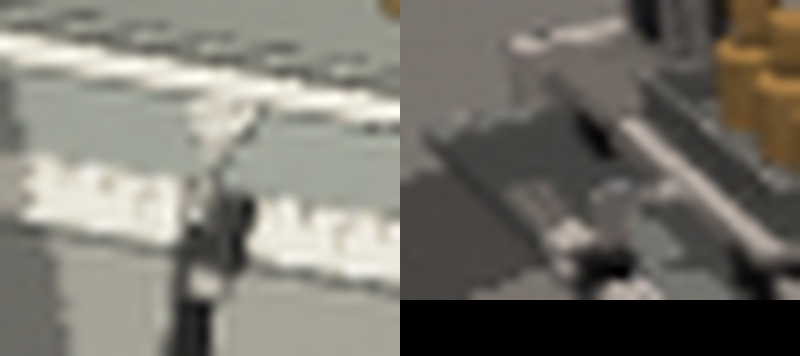

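The pointer tip at (190.2,204) runs straight into the fin, which starts at (190,206), and the gap is under about 0.5 mm. One small trim, then I'll hand in.

Request:
drive_tool([
  [[0,0.4,0],0],
  [[0,0.4,0],0],
  [[0,0.4,0],0],
  [[0,0.4,0],0],
  [[0,0.4,0],0],
])

```text
time: 19.4
tcp_pos: [0.5702, 0.2258, 0.057]
orientation: [[0.057, 0.998, 0.003], [0.998, -0.057, -0.004], [-0.004, 0.004, -1.0]]
contact_force: [1.6, -6.2, 7.0]
finger_gap: 0.171
gripper_force: 58.2
```

```bash
python3 -c "
from h import *
print(finish_job())"
```

```text
the job is handed in; nothing more can be done
None
```

I handed the job in at about 19.4 s: three brass weights stand upright in the tray, the fourth was left on the worktop, and the gripper is still holding the carriage by its post, drawn out about 46 mm with the pointer in line with the fin to within about 0.5 mm by the camera (no verdict was returned).

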